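Break a stuck desiccator lid free and hold it just open

TASK

The dishes in the white desiccator went in hot, and as it cooled the lid was sucked down tight onto its gasket. First pick up the yellow infrared thermometer and point its lens squarely at the black measuring spot on the front of the tub, 3 to 10 cm away, steady for about two seconds to take the reading; then lay it back down flat on the worktop, display up, clear of the desiccator, and let go of it. Now pull the clear lid free of its gasket by the blue knob, without jerking it higher than 8 cm, and finish while still holding it level right above the tub with a gap of about 3 cm between the lid's flange and the rim, so that the air comes in slowly; do not disturb the beaker or the small white box.

Things in the scene. Friction and masses are not known exactly. Their poses are not given: they have to be found in the camera images.
- thermometer: yellow pen-type infrared thermometer, loose, 134 long x 34 wide (37 at the black ribbed tail) x 27 mm high, 0.09 to 0.14 kg, lying display up. Origin: on the underside, near its centre of mass; x along it toward the lens (nose tip +59 mm, tail -75 mm), z up out of the display. The middle has flat sides 34 mm apart: pinch it there, across y, at the origin
- lens (a point): centre of the thermometer's lens, at its nose: 59 mm along the thermometer's x and 13.5 mm above its underside; it looks along the thermometer's +x. Axes as the thermometer's
- desiccator: round white plastic tub, fixed to the worktop, 160 mm across (flange 182, foot narrower), 100 mm high, with a flat pad on its front that carries the measuring spot. Origin: centre of the underside, on the worktop; the pad faces its own -x, z up
- spot (a point): centre of the matt black measuring spot (26 mm across, in a yellow ring of 40 mm) on the front pad: 56 mm above the worktop, 89 mm from the tub's axis; it faces the desiccator's -x. Axes as the desiccator's
- rim (a point): centre of the tub's mouth, level with its rim, 100 mm above the worktop; the closed lid's flange rests at this height. Axes as the desiccator's
- lid: clear domed lid, loose, 178 mm across, 0.25 to 0.49 kg, blue knob on top, sitting level on the tub. Origin: centre of the flange's underside, z up. Below it a plug 22 mm deep with a bead snaps behind a springy black lip gasket in the tub: pulling straight up takes 15 to 22 N in all at the peak, some 5 mm up; then the gasket lets go, and above 16 mm only the weight (2.5 to 5 N) is left
- knob (a point): middle of the lid's blue knob, on the lid's axis 77 mm above the flange's underside (177 mm above the worktop when closed). The knob is an upright cylinder 31 mm across with straight sides from 11 mm below to 10 mm above this point, on a thinner neck; the dome begins 25 mm below this point. Pinch it from above, any yaw. Axes as the lid's
- beaker: small clear beaker, 55 mm across, 70 mm high, standing to the right of the desiccator; leave alone. Origin: centre of its foot
- slip_box: small white carton with a blue panel, 48 x 58 x 75 mm, standing ahead and to the left of the thermometer; leave alone. Origin: centre of its underside. (Fixed and tall, keep the arm clear of both: the analyser, beyond x = 0.62 from y = -0.20 to 0.18, and the microscope, beyond x = 0.45 from y = 0.33 to 0.67)

How it is judged:
By the outcome, as a careful person would: the job done as asked, in the order asked, and still so for the second after the job is handed in, while the arm keeps its last pose, push and grip.
It also fails if it takes over 58 s, if anything falls off the work surface, if the arm or the gripper's body presses on something with over 40 N, if the wrist force passes 120 N, or if a joint passes its speed limit or range.

ROBOT

A 7-joint arm with a two-finger parallel gripper is mounted at the origin on a cart in front of the work surface, level with it; the furniture and walls round the work are solid. World frame = base frame: x ahead of the robot, y to its left, z up, the work surface at z = 0. Lengths are in m, angles in degrees, forces in N, time in s.
With the tool pointing down it reaches from about 0.425 to 0.875 m from the base axis. Payload 4.7 kg.
Tool frame: the origin (TCP) lies between the finger pads, 19 mm behind the fingertips; this is the grasp point; z points along the fingers, y is the line along which they close (so a half turn about z gives the same grasp; the last joint's range is limited). The gripper opens to 87 mm and grips with 3 to 60 N. Pads are 19 mm wide; open, the fingers measure 117 mm over their backs; the gripper's body (75 mm by 190 mm) begins 51 mm behind the grasp point.
Start: joints at [77.183, 18.392, -4.016, 83.108, 1.295, 78.541, -3.26], TCP at [0.153, -0.632, 0.241] pointing down, gripper open.
Joint ranges: [-163.93, 163.93], [-17.29, 119.83], [-79.2, 71.16], [3.27, 140.29], [-89.18, 269.18], [5.43, 117.66], [-154.24, 154.24]. Speed limits (degrees/s): [147.25, 147.25, 180, 180, 180, 180, 180].

INTERFACE

Orientations are given as [roll, pitch, yaw] about the fixed x, y, z axes, in that order (R = Rz(yaw) Ry(pitch) Rx(roll)).
In Python, from cell import env gives the robot as it stands.
- The arm moves only by the tool jog_arm, never from a script. Its argument "motion" is a list that holds one entry, the list of rows, each a list of 7 numbers: the shift along the tool's x, y, z in units of 0.1 m (1.0 is 0.1 m), then the turn, a rotation vector about the tool's x, y, z in units of 180 degrees (1.0 is 180 degrees), then the closure, from 0 (fully open) to 1 (shut). A call has 1 to 5 rows; each row is the pose to reach, as a shift and turn from the pose commanded when the call began, along the tool's axes at that moment, turning the shorter way round; what a row does not reach only later rows make up. A row lasts 1/10 s, in which the tool goes at most 50 mm and 8.59 degrees, less where a joint would pass 70% of its speed; a pose out of reach is approached as far as the arm can. A call with a number of a shift or a turn outside -1 to 1 is refused whole. A call with a gripper value outside its range is refused whole. The fingers move at their own pace and stop on an object; "grip_force" is the grip in N (left out, the last holds). Time passes only in rows, so rows that repeat a pose let the fingers close. It gives the time, the measured TCP pose, the force, the opening and the grip force at its end, in the units of the state.
- env.get_obs(): the state, without advancing time (a new reading comes with each control period).
- env.read_camera(name): name is "side" or "top" or "wrist"; returns (picture, depth): 400x640x3 uint8, red, green, blue; 400x640 float32, m along the optical axis (not along the pixel's ray), 0 where there is no reading.
- env.camera_info(name): a dict with "camera_matrix" (3x3 intrinsics, pixels), "origin" and "orientation" of the camera in the world; the wrist camera has in their place "mount" (4x4, takes a point from camera to tool coordinates, whose origin is the TCP and whose axes are the flange's). Camera axes: x right, y down, z forward; pixel columns grow to the right and rows downward; lengths in m; the calibration is good to about 2 mm. The wrist camera is an equidistant fisheye: a pixel r from the principal point sees the ray r / f radians off the axis. A picture is of the moment at which its call begins: read the wrist's pose just before it. camera_info takes no time and is no camera call.
- env.sign_off(): hands the job in; it is judged then, once.
The state is a dict: "time_s": time; "qpos": joint angles; "joint_velocities": joint speeds; "effort": joint torques, N m; "tool_pos": TCP position; "tool_rot": TCP orientation; "force": force on the tool from outside, world axes, zero at the start; "wrist_torque": the same for the moment, N m; "grip_width": finger opening in m; "grasp_force": force on a finger pad.
Only numpy, scipy, OpenCV 4.12 (cv2) and the standard library are available. Lean on these libraries where they do the work, as an engineer would, in place of code of your own. Each camera call takes 0.05 s, during which the arm holds its last target. There are 200 camera calls.

## Working session

There is one attempt and no reset: what is moved stays moved. The work goes in short steps, Python scripts to look and compute and a tool call to move; the robot and the scene stay as the last step left them, time stands still between calls to the robot, and variables do not carry over. Pictures are saved under pics/ and viewed, at most 10 in all, crops included, and the job is handed in when it is done.

Besides the shell and the picture viewer there is one more tool, called after "Call:" by a JSON object that holds its "fn" and its "kwargs", one argument or row to a line. jog_arm: Moves the arm, as the interface text tells. Shifts and turns lie within -1 to 1; 1 stands for 0.1 m of shift or 180 degrees of turn. Its arguments: {"type":"object","properties":{"motion":{"type":"array","items":{"type":"array","items":{"type":"array","items":{"type":"number"}}}},"grip_force":{"type":"number"}},"required":["motion"]}

```bash
mkdir -p pics
cat > h.py <<'E'
from cell import env
import numpy as np, cv2
from scipy.spatial.transform import Rotation as R
def cam(n,tag):
    im,d=env.read_camera(n); np.savez(f'pics/{tag}.npz',im=im,d=d); cv2.imwrite(f'pics/{tag}.png',im[:,:,::-1]); return im,d
def w(n,d):
    c=env.camera_info(n);K=np.array(c['camera_matrix']);o=np.array(c['orientation'])
    v,u=np.mgrid[:400,:640]
    p=np.stack([(u-K[0,2])/K[0,0]*d,(v-K[1,2])/K[1,1]*d,d],-1)
    M=o if o.shape==(3,3) else R.from_euler('xyz',o,degrees=True).as_matrix()
    return p@M.T+np.array(c['origin'])
E
python3 - <<'E'
from h import *
for n in('top','side'):
    c=env.camera_info(n);print(n,c)
    im,d=cam(n,n+'0')
a=[cv2.imread(f'pics/{n}0.png') for n in('top',)]
print(env.get_obs())
E
```

```text
top {'camera_matrix': array([[459.88567258,   0.        , 313.70995728],
       [  0.        , 459.88567258, 199.52775508],
       [  0.        ,   0.        ,   1.        ]]), 'origin': array([ 0.32525397, -0.15565528,  1.17151619]), 'orientation': array([-168.53223088,   -0.26061322,  -83.81904523])}
side {'camera_matrix': array([[379.9928638 ,   0.        , 313.81459056],
       [  0.        , 379.9928638 , 191.67450498],
       [  0.        ,   0.        ,   1.        ]]), 'origin': array([ 0.46959935, -0.91612431,  0.72689766]), 'orientation': array([-127.87885806,   -1.03755078,   -2.14542427])}
{'time_s': 0.1, 'qpos': array([77.18391669, 18.43497943, -4.01712477, 83.16842041,  1.29505811,
       78.5407407 , -3.26007019]), 'joint_velocities': array([-0.00861726, -0.18906898, -0.03420972, -0.19463374,  0.02879953,
       -0.04192355,  0.05045922]), 'effort': array([-2.36388851e-04, -4.92573166e+01, -4.05897880e-01, -3.13400567e+01,
       -6.41144835e-02,  3.93628108e-02,  1.08773379e-04]), 'tool_pos': array([ 0.15296637, -0.63126404,  0.24026473]), 'tool_rot': array([-1.79901102e+02,  5.03230041e-03,  1.36271468e+01]), 'force': array([ 0.47195492, -0.90874142,  0.19185511]), 'wrist_torque': array([ 0.00784613, -0.05593573, -0.02183367]), 'grasp_force': 0.0, 'grip_width': 0.08727045987110099}
```

View pics/top0.png

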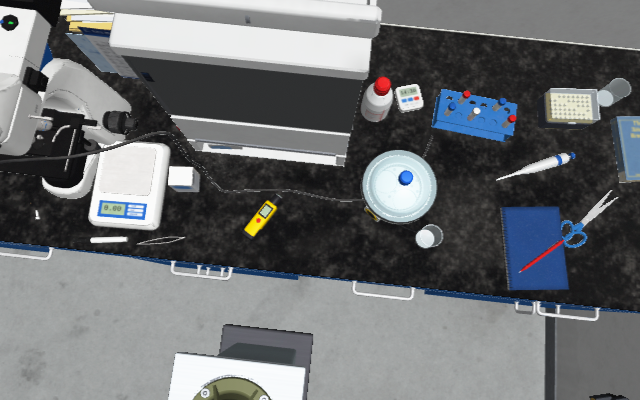

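View pics/side0.png

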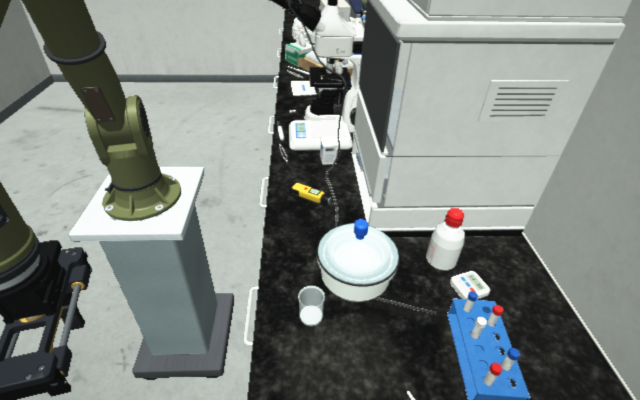

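The top view shows the thermometer near (261,218), the lid knob at (405,178), the pad/yellow ring at (371,213), the beaker at (429,236) and the box at (183,180). In the side view the thermometer is at (310,192) and the knob at (361,228).

Run:
```python
from h import *
for n in('top','side'):
    z=np.load(f'pics/{n}0.npz');im=z['im'];d=z['d'];P=w(n,d)
    hsv=cv2.cvtColor(im,cv2.COLOR_RGB2HSV)
    Y=(hsv[...,0]>18)&(hsv[...,0]<34)&(hsv[...,1]>130)&(hsv[...,2]>100)&(d>0)
    B=(hsv[...,0]>100)&(hsv[...,0]<125)&(hsv[...,1]>150)&(d>0)
    def box(m,u0,u1,v0,v1):
        q=np.zeros_like(m);q[v0:v1,u0:u1]=1;return m&q
    bx={'top':[(240,285,190,245),(355,385,195,230),(390,420,165,195)],'side':[(285,335,175,210),(0,1,0,1),(345,375,215,245)]}[n]
    for nm,m,b in zip(('therm','ring','knob'),(Y,Y,B),bx):
        q=P[box(m,*b)]
        if len(q)<5: print(n,nm,len(q));continue
        c=q.mean(0);print(n,nm,len(q),c.round(4),q.min(0).round(3),q.max(0).round(3))
        if nm!='knob':
            r=q
            if nm=='therm': r=q[q[:,2]>.005]
            U,S,V=np.linalg.svd((r-r.mean(0))[:,:2]);print('  axis',V[0],np.degrees(np.arctan2(V[0,1],V[0,0])),'ext',np.ptp((r-r.mean(0))[:,:2]@V[0]))
            # all points higher than 6mm within 0.1 m
            m=(np.hypot(*(P[...,:2]-c[:2]).transpose(2,0,1))<.1)&(P[...,2]>.007)&(P[...,2]<.04)
            if nm=='therm':
                rect=cv2.minAreaRect(P[m][:,:2].astype(np.float32));print('  rect',rect)
                yy=P[m];a=(yy[:,:2]-c[:2])@V[0]
                for lo in np.arange(-.09,.09,.015):
                    s=yy[(a>=lo)&(a<lo+.015)]
                    if len(s):print('   ',lo.round(3),len(s),np.median(s[:,2]).round(3),s[:,:2].mean(0).round(4), im[m][(a>=lo)&(a<lo+.015)].mean(0).round())
    # rim: lid flange points
    m=(P[...,2]>.09)&(P[...,2]<.125)&(abs(P[...,0]-.42)<.2)&(abs(P[...,1]+.33)<.2)
    q=P[m];print(n,'flange',len(q),q.min(0),q.max(0)); (c0,r0)=cv2.minEnclosingCircle(q[:,:2].astype(np.float32));print(c0,r0)
    crop=im[140:260,220:460] if n=='top' else im[160:340,270:420]
    cv2.imwrite(f'pics/{n}c.png',cv2.resize(crop[:,:,::-1],None,fx=3,fy=3,interpolation=cv2.INTER_CUBIC))
    if n=='top':
        for nm,(u,v) in dict(beaker=(429,236),box=(183,180)).items(): print(nm,P[v,u])
```

```text
top therm 390 [ 0.4904 -0.0049  0.025 ] [ 0.448 -0.042  0.001] [0.548 0.03  0.031]
  axis [-0.83991885  0.54271201] 147.13155163763946 ext 0.09838416031284601
  rect ((0.5265429019927979, 0.0068668946623802185), (0.13035845756530762, 0.151826873421669), 53.77155685424805)
    -0.09 32 0.013 [ 0.5661 -0.0356] [67. 67. 68.]
    -0.075 68 0.022 [ 0.5533 -0.0316] [47. 47. 50.]
    -0.06 87 0.024 [ 0.5428 -0.0193] [140. 125.  35.]
    -0.045 96 0.026 [ 0.5278 -0.0153] [151. 147.  83.]
    -0.03 85 0.026 [ 0.5121 -0.0125] [170. 170. 104.]
    -0.015 84 0.026 [ 0.4971 -0.0084] [197. 170.  26.]
    0.0 83 0.026 [ 0.4843 -0.0008] [231. 184.  19.]
    0.015 94 0.026 [0.4717 0.0077] [206. 187.  20.]
    0.03 91 0.025 [0.4582 0.0146] [180. 162.  26.]
    0.045 50 0.024 [0.4488 0.0215] [44. 43. 47.]
top ring 15 [ 0.5286 -0.2794  0.0719] [ 0.517 -0.292  0.054] [ 0.539 -0.266  0.087]
  axis [-0.63702862 -0.77084015] -129.5706064349506 ext 0.03435144969305616
top knob 157 [ 0.5951 -0.3343  0.1891] [ 0.582 -0.349  0.174] [ 0.611 -0.321  0.196]
top flange 1337 [ 0.50675814 -0.42553611  0.09034218] [ 0
[... 527 characters left out ...]
.4629 0.0058] [173. 164.  65.]
    -0.03 49 0.026 [ 0.4752 -0.0022] [202. 189.  69.]
    -0.015 55 0.027 [ 0.4885 -0.0097] [231. 200.  69.]
    0.0 52 0.027 [ 0.5034 -0.0152] [193. 181.  86.]
    0.015 64 0.026 [ 0.5203 -0.0163] [186. 184. 115.]
    0.03 71 0.024 [ 0.5332 -0.0243] [188. 172.  72.]
    0.045 55 0.021 [ 0.5464 -0.0316] [78. 73. 49.]
    0.06 46 0.02 [ 0.5589 -0.0406] [65. 71. 69.]
    0.075 9 0.01 [ 0.5771 -0.0404] [89. 92. 88.]
side ring 0
side knob 218 [ 0.5995 -0.3355  0.1778] [ 0.585 -0.352  0.   ] [ 0.658 -0.108  0.195]
side flange 1313 [ 0.50921362 -0.42754153  0.09012793] [ 0.61994255 -0.25108879  0.1249555 ]
(0.5936012268066406, -0.3386424481868744) 0.08999543637037277
```

View pics/topc.png

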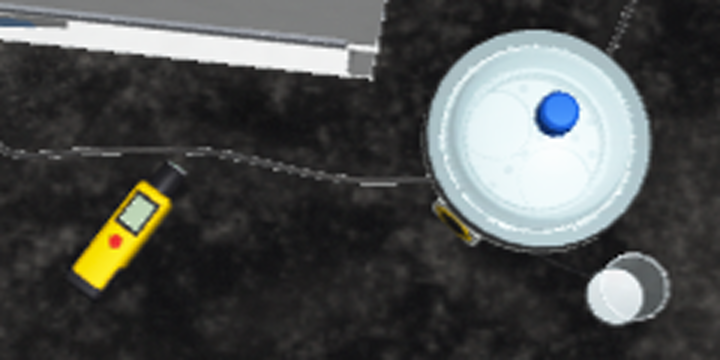

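The crop shows the lens nose pointing up-right from (90,285) to (178,175), which is toward +x, -y. The pad ring at (455,222) faces down-left. I'll travel to a hover above the thermometer.

Call:
{"fn": "jog_arm", "kwargs": {
  "motion": [
    [[0.98, -1, 0, 0, 0, 0, 0], [0.98, -1, 0, 0, 0, 0, 0], [0.98, -1, 0, 0, 0, 0, 0]]
  ],
  "grip_force": 20
}}

```text
time_s: 0.4
tool_pos: [0.2263, -0.5088, 0.2405]
tool_rot: [-179.9, -0.0, 13.7]
force: [0.5, -0.6, 0.9]
grip_width: 0.0869
grasp_force: 0.0
```

Call:
{"fn": "jog_arm", "kwargs": {
  "motion": [
    [[0.98, -1, 0, 0, 0, 0, 0], [0.98, -1, 0, 0, 0, 0, 0], [0.98, -1, 0, 0, 0, 0, 0]]
  ]
}}

```text
time_s: 0.7
tool_pos: [0.2978, -0.3882, 0.241]
tool_rot: [-180.0, 0.0, 13.7]
force: [1.0, 0.1, 0.7]
grip_width: 0.087
grasp_force: 0.0
```

Call:
{"fn": "jog_arm", "kwargs": {
  "motion": [
    [[0.98, -1, 0, 0, 0, 0, 0], [0.98, -1, 0, 0, 0, 0, 0], [0.98, -1, 0, 0, 0, 0, 0]]
  ]
}}

```text
time_s: 1.0
tool_pos: [0.3692, -0.2679, 0.2411]
tool_rot: [-180.0, 0.0, 13.7]
force: [0.2, -0.1, 0.7]
grip_width: 0.0873
grasp_force: 0.0
```

Call:
{"fn": "jog_arm", "kwargs": {
  "motion": [
    [[0.98, -1, 0, 0, 0, 0, 0], [0.98, -1, 0, 0, 0, 0, 0], [0.98, -1, 0, 0, 0, 0, 0]]
  ]
}}

```text
time_s: 1.3
tool_pos: [0.4407, -0.1476, 0.2412]
tool_rot: [180.0, -0.0, 13.7]
force: [0.2, -0.6, 0.8]
grip_width: 0.087
grasp_force: 0.0
```

Call:
{"fn": "jog_arm", "kwargs": {
  "motion": [
    [[0.98, -1, 0, 0, 0, 0, 0], [0.98, -1, 0, 0, 0, 0, 0], [0.98, -1, 0, 0, 0, 0, 0]]
  ]
}}

```text
time_s: 1.6
tool_pos: [0.5122, -0.0274, 0.2412]
tool_rot: [-180.0, -0.0, 13.7]
force: [-0.2, -0.6, 0.0]
grip_width: 0.0872
grasp_force: 0.0
```

Call:
{"fn": "jog_arm", "kwargs": {
  "motion": [
    [[0, 0, 0, 0, 0, -0.235, 0], [0, 0, 0, 0, 0, -0.235, 0], [0, 0, 0, 0, 0, -0.235, 0], [0, 0, 0, 0, 0, -0.235, 0], [0, 0, 0, 0, 0, -0.235, 0]]
  ]
}}

```text
time_s: 2.1
tool_pos: [0.5112, -0.0304, 0.2408]
tool_rot: [-180.0, 0.0, 56.3]
force: [0.2, 0.3, 0.1]
grip_width: 0.087
grasp_force: 0.0
```

Call:
{"fn": "jog_arm", "kwargs": {
  "motion": [
    [[0, 0, 0, 0, 0, -0.235, 0], [0, 0, 0, 0, 0, -0.235, 0], [0, 0, 0, 0, 0, -0.235, 0], [0, 0, 0, 0, 0, -0.235, 0], [0, 0, 0, 0, 0, -0.235, 0]]
  ]
}}

```text
time_s: 2.6
tool_pos: [0.5112, -0.0304, 0.2408]
tool_rot: [-180.0, -0.0, 98.6]
force: [0.8, -0.8, -0.6]
grip_width: 0.0871
grasp_force: 0.0
```

Call:
{"fn": "jog_arm", "kwargs": {
  "motion": [
    [[0, 0, 0, 0, 0, -0.235, 0], [0, 0, 0, 0, 0, -0.235, 0], [0, 0, 0, 0, 0, -0.235, 0], [0, 0, 0, 0, 0, -0.235, 0], [0, 0, 0, 0, 0, -0.235, 0]]
  ]
}}

```text
time_s: 3.1
tool_pos: [0.5112, -0.0304, 0.2408]
tool_rot: [-180.0, -0.0, 140.9]
force: [0.1, 0.2, -0.3]
grip_width: 0.087
grasp_force: 0.0
```

Call:
{"fn": "jog_arm", "kwargs": {
  "motion": [
    [[0, 0, 0, 0, 0, -0.047, 0], [0, 0, 0.7, 0, 0, -0.047, 0], [0, 0, 0.7, 0, 0, -0.047, 0], [0, 0, 0.7, 0, 0, -0.047, 0], [0, 0, 0.7, 0, 0, -0.047, 0]]
  ]
}}

```text
time_s: 3.6
tool_pos: [0.5116, -0.0303, 0.1715]
tool_rot: [180.0, -0.0, 149.0]
force: [0.0, -0.8, 1.2]
grip_width: 0.0871
grasp_force: 0.0
```

```bash
cat >> h.py <<'E'
def wp(d):
    c=env.camera_info('wrist');K=np.array(c['camera_matrix']);M=np.array(c['mount']);o=env.get_obs()
    v,u=np.mgrid[:400,:640].astype(float);x=(u-K[0,2])/K[0,0];y=(v-K[1,2])/K[1,1];r=np.hypot(x,y)+1e-9
    t=np.tan(np.minimum(r,1.5))/r
    p=np.stack([x*t*d,y*t*d,d],-1)@M[:3,:3].T+M[:3,3]
    return p@R.from_euler('xyz',o['tool_rot'],degrees=True).as_matrix().T+o['tool_pos']
def rect(P,im):
    hsv=cv2.cvtColor(im,cv2.COLOR_RGB2HSV)
    Y=(hsv[...,0]>18)&(hsv[...,0]<34)&(hsv[...,1]>130)&(hsv[...,2]>100)
    return Y
E
python3 - <<'E'
from h import *
o=env.get_obs();print(o['qpos'].round(1),o['tool_pos'],o['tool_rot'])
print(env.camera_info('wrist'))
im,d=cam('wrist','w0');P=wp(d)
Y=rect(P,im)&(d>0)&(P[...,2]>.019)&(P[...,2]<.035)
q=P[Y];print(len(q),q.mean(0),cv2.minAreaRect(q[:,:2].astype(np.float32)))
E
```

```text
[ 45.    8.2 -47.5 106.3   6.5  68.3  54.3] [ 0.51158457 -0.03028925  0.17154943] [ 1.79991796e+02 -1.97568738e-02  1.48993891e+02]
{'camera_matrix': array([[309.70691629,   0.        , 323.85461006],
       [  0.        , 309.70691629, 200.90720478],
       [  0.        ,   0.        ,   1.        ]]), 'mount': array([[-8.99805563e-05, -9.68175747e-01, -2.50271281e-01,
         6.81727421e-02],
       [ 9.99999986e-01, -1.22448374e-04,  1.14160085e-04,
         1.90591076e-04],
       [-1.41172337e-04, -2.50271267e-01,  9.68175745e-01,
        -1.43054508e-01],
       [ 0.00000000e+00,  0.00000000e+00,  0.00000000e+00,
         1.00000000e+00]])}
2502 [ 0.49039875 -0.00136081  0.02563468] ((0.4988590180873871, -0.005662895739078522), (0.03324148803949356, 0.0983128547668457), 58.87598419189453)
```

View pics/w0.png

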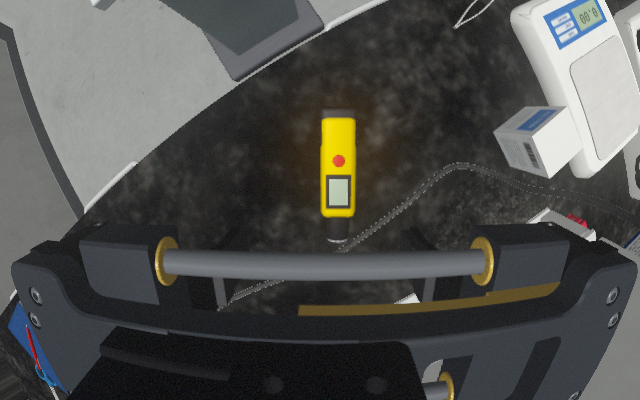

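The wrist view shows the thermometer upright at columns 321–355, with its tail at row ~110 and its nose at row ~241. Both the axis and tail/nose ends can be computed from this.

Run:
```python
from h import *
z=np.load('pics/w0.npz');im=z['im'];d=z['d'];P=wp(d)
a=np.array([np.cos(np.radians(-31.1)),np.sin(np.radians(-31.1))]);n=np.array([-a[1],a[0]]);c=np.array([.4989,-.0057])
s=(P[...,:2]-c)@a;t=(P[...,:2]-c)@n
m=(P[...,2]>.006)&(abs(t)<.03)&(abs(s)<.12)&(d>0)&(P[...,2]<.04)
vv,uu=np.nonzero(m)
print('rows',vv.min(),vv.max(),'s',s[m].min(),s[m].max(),'t',t[m].min(),t[m].max())
for v in list(range(104,122,2))+list(range(206,246,3)):
    k=m[v]
    if k.any(): print(v,k.sum(),s[v][k].mean().round(4),t[v][k].mean().round(4),np.median(P[v][k][:,2]).round(3),im[v][k].mean(0).round())
T=R.from_euler('xyz',env.get_obs()['tool_rot'],degrees=True).as_matrix()
print(env.get_obs()['tool_pos'])
```

```text
rows 107 252 s -0.058945291852583404 0.093711446819704 t -0.019457934416357514 0.02999935940250003
108 34 -0.0576 -0.0012 0.023 [60. 51. 42.]
110 37 -0.0557 -0.0008 0.024 [74. 67. 62.]
112 37 -0.0538 -0.0006 0.025 [83. 77. 72.]
114 41 -0.0519 -0.0008 0.024 [82. 75. 70.]
116 38 -0.05 -0.0003 0.025 [83. 76. 71.]
118 38 -0.0482 -0.0003 0.025 [163. 143.  29.]
120 40 -0.0463 -0.0013 0.025 [199. 177.   8.]
206 34 0.0361 -0.0006 0.027 [107.  98.  46.]
209 34 0.0392 -0.0005 0.027 [200. 176.   1.]
212 31 0.0423 -0.0004 0.026 [226. 201.   0.]
215 30 0.0456 -0.0004 0.025 [204. 179.   0.]
218 24 0.0491 -0.0003 0.024 [54. 50. 46.]
221 24 0.0523 -0.0002 0.024 [57. 53. 50.]
224 24 0.0554 -0.0002 0.025 [55. 51. 48.]
227 23 0.0585 -0.0007 0.024 [53. 49. 48.]
230 22 0.0616 -0.0001 0.024 [52. 50. 48.]
233 24 0.0659 0.003 0.024 [54. 53. 51.]
236 27 0.07 0.0068 0.022 [59. 57. 56.]
239 26 0.0737 0.0065 0.022 [76. 75. 74.]
242 11 0.0814 0.0186 0.008 [83. 82. 78.]
245 9 0.0848 0.0133 0.008 [76. 75. 72.]
[ 0.51230917 -0.0303077   0.17241337]
```

Call:
{"fn": "jog_arm", "kwargs": {
  "motion": [
    [[0.074, 0.139, 0.4, 0, 0, 0, 0], [0.074, 0.139, 0.8, 0, 0, 0, 0], [0.074, 0.139, 1.0, 0, 0, 0, 0], [0.074, 0.139, 1.0, 0, 0, 0, 0]]
  ]
}}

```text
time_s: 4.05
tool_pos: [0.5113, -0.0146, 0.07]
tool_rot: [-179.9, -0.2, 149.0]
force: [0.1, 0.3, 0.2]
grip_width: 0.0871
grasp_force: 0.0
```

Call:
{"fn": "jog_arm", "kwargs": {
  "motion": [
    [[0, 0, 0.3, 0, 0, 0, 0], [0, 0, 0.45, 0, 0, 0, 0], [0, 0, 0.495, 0, 0, 0, 0], [0, 0, 0.495, 0, 0, 0, 0], [0, 0, 0.495, 0, 0, 0, 0.4]]
  ]
}}

```text
time_s: 4.55
tool_pos: [0.5134, -0.0147, 0.023]
tool_rot: [180.0, 0.1, 149.0]
force: [0.5, -0.2, 0.5]
grip_width: 0.0839
grasp_force: 0.0
```

Call:
{"fn": "jog_arm", "kwargs": {
  "motion": [
    [[0, 0, 0, 0, 0, 0, 0.5], [0, 0, 0, 0, 0, 0, 0.7], [0, 0, 0, 0, 0, 0, 1], [0, 0, 0, 0, 0, 0, 1], [0, 0, 0, 0, 0, 0, 1]]
  ],
  "grip_force": 20
}}

```text
time_s: 5.05
tool_pos: [0.5123, -0.0147, 0.0218]
tool_rot: [-180.0, 0.0, 149.0]
force: [-0.9, 0.6, 0.4]
grip_width: 0.0468
grasp_force: 0.0
```

Call:
{"fn": "jog_arm", "kwargs": {
  "motion": [
    [[0, 0, 0, 0, 0, 0, 1], [0, 0, 0, 0, 0, 0, 1], [0, 0, 0, 0, 0, 0, 1], [0, 0, 0, 0, 0, 0, 1]]
  ]
}}

```text
time_s: 5.45
tool_pos: [0.5123, -0.0147, 0.0217]
tool_rot: [-180.0, -0.0, 149.0]
force: [-0.2, 0.1, -0.5]
grip_width: 0.0339
grasp_force: 20.0
```

Call:
{"fn": "jog_arm", "kwargs": {
  "motion": [
    [[0, 0, -0.1, 0, 0, 0, 1], [0, 0, -0.25, 0, 0, 0, 1], [0, 0, -0.43, 0, 0, 0, 1], [0, 0, -0.43, 0, 0, 0, 1]]
  ]
}}

```text
time_s: 5.85
tool_pos: [0.5147, -0.0146, 0.0679]
tool_rot: [179.9, 0.3, 149.0]
force: [0.6, 0.9, -2.0]
grip_width: 0.0338
grasp_force: 20.0
```

Call:
{"fn": "jog_arm", "kwargs": {
  "motion": [
    [[-0.08, -0.4, 0, 0, 0, 0, 1], [-0.12, -0.75, 0, 0, 0, 0, 1], [-0.16, -1, 0, 0, 0, 0, 1], [-0.16, -1, 0, 0, 0, 0, 1]]
  ]
}}

```text
time_s: 6.25
tool_pos: [0.4726, -0.113, 0.0644]
tool_rot: [-179.8, -0.0, 148.6]
force: [-0.0, -0.2, -1.8]
grip_width: 0.0337
grasp_force: 20.0
```

Call:
{"fn": "jog_arm", "kwargs": {
  "motion": [
    [[-0.08, -0.4, 0, 0, 0, 0.03, 1], [-0.12, -0.75, 0, 0, 0, 0.052, 1], [-0.16, -0.99, 0, 0, 0, 0.052, 1], [-0.16, -0.99, 0, 0, 0, 0.052, 1], [-0.16, -0.99, 0, 0, 0, 0.052, 1]]
  ]
}}

```text
time_s: 6.75
tool_pos: [0.4375, -0.2012, 0.0648]
tool_rot: [180.0, 0.0, 139.6]
force: [1.0, 0.3, -1.5]
grip_width: 0.0336
grasp_force: 20.0
```

Run:
```python
from h import *
im,d=cam('top','top1');im2,_=cam('wrist','w1')
o=env.get_obs();print(o['time_s'],o['qpos'].round(1),o['tool_pos'],o['tool_rot'],o['force'],o['grip_width'])
a=cv2.resize(im[150:270,300:460,::-1],(640,480),interpolation=cv2.INTER_CUBIC);cv2.imwrite('pics/t1.png',a)
z=np.load('pics/top0.npz');a=cv2.resize(z['im'][190:235,345:405,::-1],None,fx=10,fy=10,interpolation=cv2.INTER_CUBIC)
cv2.imwrite('pics/ring.png',np.hstack([a,cv2.resize(im2[:,:,::-1],None,fx=.0+.3125,fy=.3125).repeat(1,0)[:125] if 0 else a[:,:1]]))
```

```text
6.85 [ 58.8  11.1 -39.9 116.5   8.6  55.2  64.2] [ 0.43793293 -0.20012719  0.0647672 ] [ 1.79956399e+02 -3.96319271e-03  1.39748325e+02] [ 1.17250323  0.80163764 -1.5167537 ] 0.03369168426800603
```

View pics/t1.png

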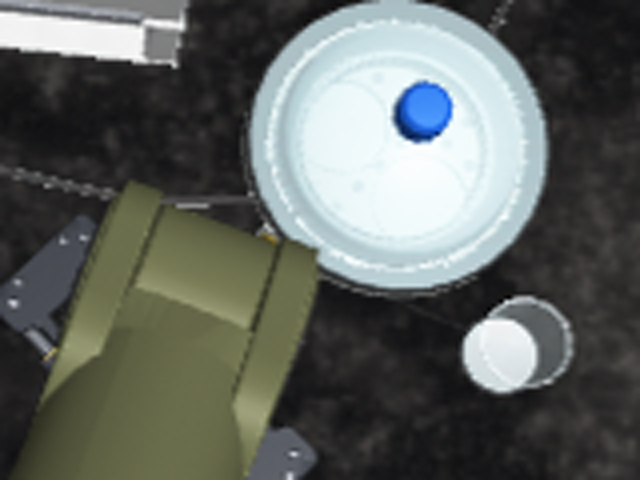

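View pics/w1.png

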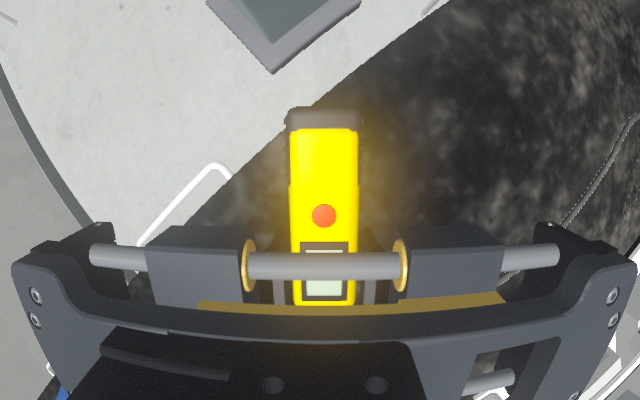

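The wrist view shows the thermometer straight between the fingers (columns 289–358). In the top view the arm hides the spot at (268,235), so I'll refine the spot's bearing from the first picture.

Run:
```python
from h import *
z=np.load('pics/top0.npz');im=z['im'];c=env.camera_info('top');K=c['camera_matrix'];M=R.from_euler('xyz',c['orientation'],degrees=True).as_matrix();O=c['origin']
hsv=cv2.cvtColor(im,cv2.COLOR_RGB2HSV)
Y=(hsv[...,0]>15)&(hsv[...,0]<38)&(hsv[...,1]>90)&(hsv[...,2]>60)
v,u=np.nonzero(Y);k=(u>355)&(u<385)&(v>195)&(v<230);u=u[k];v=v[k]
wt=hsv[v,u,1]/255.*hsv[v,u,2]/255.
for C in ((.595,-.3365),(.5966,-.3351),(.5936,-.338)):
  C=np.array(C)
  ray=np.stack([(u-K[0,2])/K[0,0],(v-K[1,2])/K[1,1],np.ones(len(u))],-1)@M.T
  for yaw in np.arange(130,150,2.):
    n=np.array([np.cos(np.radians(yaw)),np.sin(np.radians(yaw)),0]);t=np.array([-n[1],n[0],0])
    P0=np.r_[C,0]+.089*n
    s=((P0-O)@n)/(ray@n);p=O+s[:,None]*ray
    tt=(p-P0)@t
    print(C,yaw,len(u),'t mean',np.average(tt,weights=wt).round(4),'range',tt.min().round(3),tt.max().round(3),'z',p[:,2].min().round(3),p[:,2].max().round(3)) if abs(np.average(tt,weights=wt))<.004 else 0
# knob/flange centre by colour circle in image: blue knob top centroid at z .187..
z2=np.load('pics/side0.npz')
for n,b in(('top',(390,420,165,195)),('side',(345,375,215,245))):
  zz=np.load(f'pics/{n}0.npz');P=w(n,zz['d']);h=cv2.cvtColor(zz['im'],cv2.COLOR_RGB2HSV)
  m=(h[...,0]>100)&(h[...,0]<125)&(h[...,1]>150)&(zz['d']>0)&(P[...,2]>.18);q=np.zeros_like(m);q[b[2]:b[3],b[0]:b[1]]=1
  q=P[m&q&(P[...,2]<.25)];print(n,'knob top',len(q),np.median(q,0),cv2.minEnclosingCircle(q[:,:2].astype(np.float32)))
```

```text
[ 0.595  -0.3365] 138.0 35 t mean 0.0027 range -0.017 0.021 z 0.043 0.089
[ 0.595  -0.3365] 140.0 35 t mean -0.0004 range -0.02 0.018 z 0.045 0.087
[ 0.595  -0.3365] 142.0 35 t mean -0.0035 range -0.023 0.015 z 0.045 0.089
[ 0.5966 -0.3351] 140.0 35 t mean 0.0016 range -0.018 0.02 z 0.044 0.085
[ 0.5966 -0.3351] 142.0 35 t mean -0.0015 range -0.021 0.017 z 0.043 0.087
[ 0.5936 -0.338 ] 136.0 35 t mean 0.0037 range -0.016 0.022 z 0.041 0.091
[ 0.5936 -0.338 ] 138.0 35 t mean 0.0006 range -0.019 0.019 z 0.043 0.089
[ 0.5936 -0.338 ] 140.0 35 t mean -0.0025 range -0.022 0.016 z 0.046 0.087
top knob top 147 [ 0.5955187  -0.33443554  0.19049269] ((0.5973232388496399, -0.3350174129009247), 0.015426105819642544)
side knob top 144 [ 0.59810719 -0.34300481  0.19144809] ((0.5982285141944885, -0.3372373878955841), 0.014635405503213406)
```

Call:
{"fn": "jog_arm", "kwargs": {
  "motion": [
    [[0, 0, 0, 0, 0, 0, 1], [0, 0, 0, 0, 0, 0, 1], [0, 0, 0, 0, 0, 0, 1], [0, 0, 0, 0, 0, 0, 1], [0, 0, 0, 0, 0, 0, 1]]
  ]
}}

```text
time_s: 7.35
tool_pos: [0.4372, -0.2016, 0.0647]
tool_rot: [-180.0, -0.0, 139.6]
force: [-0.3, -0.4, -1.1]
grip_width: 0.0339
grasp_force: 20.0
```

Call:
{"fn": "jog_arm", "kwargs": {
  "motion": [
    [[0, 0, 0, 0, 0, 0, 1], [0, 0, 0, 0, 0, 0, 1], [0, 0, 0, 0, 0, 0, 1], [0, 0, 0, 0, 0, 0, 1], [0, 0, 0, 0, 0, 0, 1]]
  ]
}}

```text
time_s: 7.85
tool_pos: [0.4372, -0.2017, 0.0647]
tool_rot: [-180.0, -0.0, 139.6]
force: [0.1, 0.2, -1.3]
grip_width: 0.034
grasp_force: 20.0
```

Call:
{"fn": "jog_arm", "kwargs": {
  "motion": [
    [[0, 0, 0, 0, 0, 0, 1], [0, 0, 0, 0, 0, 0, 1], [0, 0, 0, 0, 0, 0, 1], [0, 0, 0, 0, 0, 0, 1], [0, 0, 0, 0, 0, 0, 1]]
  ]
}}

```text
time_s: 8.35
tool_pos: [0.4372, -0.2017, 0.0647]
tool_rot: [-180.0, 0.0, 139.6]
force: [0.2, 1.1, -1.7]
grip_width: 0.0337
grasp_force: 20.0
```

Call:
{"fn": "jog_arm", "kwargs": {
  "motion": [
    [[0, 0, 0, 0, 0, 0, 1], [0, 0, 0, 0, 0, 0, 1], [0, 0, 0, 0, 0, 0, 1], [0, 0, 0, 0, 0, 0, 1], [0, 0, 0, 0, 0, 0, 1]]
  ]
}}

```text
time_s: 8.85
tool_pos: [0.4372, -0.2017, 0.0647]
tool_rot: [-180.0, 0.0, 139.6]
force: [-0.8, -0.8, -1.4]
grip_width: 0.0336
grasp_force: 20.0
```

Call:
{"fn": "jog_arm", "kwargs": {
  "motion": [
    [[0, 0, 0, 0, 0, 0, 1], [0, 0, 0, 0, 0, 0, 1], [0, 0, 0, 0, 0, 0, 1], [0, 0, 0, 0, 0, 0, 1], [0, 0, 0, 0, 0, 0, 1]]
  ]
}}

```text
time_s: 9.35
tool_pos: [0.4372, -0.2017, 0.0647]
tool_rot: [-180.0, -0.0, 139.6]
force: [-0.1, 0.2, -1.6]
grip_width: 0.034
grasp_force: 20.0
```

Call:
{"fn": "jog_arm", "kwargs": {
  "motion": [
    [[0, 0, 0, 0, 0, 0, 1], [0, 0, 0, 0, 0, 0, 1], [0, 0, 0, 0, 0, 0, 1], [0, 0, 0, 0, 0, 0, 1], [0, 0, 0, 0, 0, 0, 1]]
  ]
}}

```text
time_s: 9.85
tool_pos: [0.4372, -0.2017, 0.0648]
tool_rot: [-180.0, 0.0, 139.6]
force: [0.0, 0.1, -2.4]
grip_width: 0.034
grasp_force: 20.0
```

Call:
{"fn": "jog_arm", "kwargs": {
  "motion": [
    [[0.13, 0.4, 0, 0, 0, 0, 1], [0.26, 0.75, 0, 0, 0, 0, 1], [0.32, 0.955, 0, 0, 0, 0, 1], [0.32, 0.955, 0, 0, 0, 0, 1]]
  ]
}}

```text
time_s: 10.25
tool_pos: [0.4761, -0.1043, 0.0651]
tool_rot: [179.9, 0.0, 140.0]
force: [-0.8, -0.1, -1.4]
grip_width: 0.034
grasp_force: 20.0
```

Call:
{"fn": "jog_arm", "kwargs": {
  "motion": [
    [[0.13, 0.4, 0, 0, 0, 0, 1], [0.26, 0.75, 0, 0, 0, 0, 1], [0.32, 0.955, 0, 0, 0, 0, 1], [0.32, 0.955, 0.1, 0, 0, 0, 1], [0.32, 0.955, 0.2, 0, 0, 0, 1]]
  ]
}}

```text
time_s: 10.75
tool_pos: [0.5121, -0.0156, 0.0441]
tool_rot: [-179.9, 0.0, 139.6]
force: [-0.1, 0.8, -1.8]
grip_width: 0.0338
grasp_force: 20.0
```

Call:
{"fn": "jog_arm", "kwargs": {
  "motion": [
    [[0, 0, 0.1, 0, 0, 0, 1], [0, 0, 0.17, 0, 0, 0, 1], [0, 0, 0.21, 0, 0, 0, 1], [0, 0, 0.225, 0, 0, 0, 1], [0, 0, 0.225, 0, 0, 0, 1]]
  ]
}}

```text
time_s: 11.25
tool_pos: [0.5122, -0.015, 0.0222]
tool_rot: [-180.0, 0.0, 139.6]
force: [0.5, 1.2, -0.9]
grip_width: 0.0336
grasp_force: 20.0
```

Call:
{"fn": "jog_arm", "kwargs": {
  "motion": [
    [[0, 0, 0, 0, 0, 0, 1], [0, 0, 0, 0, 0, 0, 1], [0, 0, 0, 0, 0, 0, 1]]
  ]
}}

```text
time_s: 11.55
tool_pos: [0.5124, -0.0147, 0.0225]
tool_rot: [180.0, 0.0, 139.6]
force: [-0.3, 0.2, -1.7]
grip_width: 0.0339
grasp_force: 20.0
```

Call:
{"fn": "jog_arm", "kwargs": {
  "motion": [
    [[0, 0, 0.008, 0, 0, 0, 1], [0, 0, 0.008, 0, 0, 0, 1], [0, 0, 0.008, 0, 0, 0, 0.5], [0, 0, 0.008, 0, 0, 0, 0.3], [0, 0, 0.008, 0, 0, 0, 0]]
  ]
}}

```text
time_s: 12.05
tool_pos: [0.5122, -0.0147, 0.0214]
tool_rot: [-180.0, 0.0, 139.6]
force: [-0.3, -0.3, 0.6]
grip_width: 0.0506
grasp_force: 0.0
```

Call:
{"fn": "jog_arm", "kwargs": {
  "motion": [
    [[0, 0, 0, 0, 0, 0, 0], [0, 0, 0, 0, 0, 0, 0], [0, 0, 0, 0, 0, 0, 0], [0, 0, 0, 0, 0, 0, 0], [0, 0, 0, 0, 0, 0, 0]]
  ]
}}

```text
time_s: 12.55
tool_pos: [0.5122, -0.0148, 0.0214]
tool_rot: [-180.0, 0.0, 139.6]
force: [0.2, -0.3, 0.3]
grip_width: 0.0851
grasp_force: 0.0
```

Call:
{"fn": "jog_arm", "kwargs": {
  "motion": [
    [[0, 0, -0.3, 0, 0, 0, 0], [0, 0, -0.6, 0, 0, 0, 0], [0, 0, -1, 0, 0, 0, 0], [0, 0, -1, 0, 0, 0, 0]]
  ]
}}

```text
time_s: 12.95
tool_pos: [0.5159, -0.0144, 0.1264]
tool_rot: [179.7, 0.5, 139.6]
force: [1.2, 0.5, 0.1]
grip_width: 0.0867
grasp_force: 0.0
```

Call:
{"fn": "jog_arm", "kwargs": {
  "motion": [
    [[0, 0, -0.4, 0, 0, 0, 0], [0, 0, -0.8, 0, 0, 0, 0], [0, 0, -1, 0, 0, 0, 0], [0, 0, -1, 0, 0, 0, 0]]
  ]
}}

```text
time_s: 13.35
tool_pos: [0.514, -0.0147, 0.2241]
tool_rot: [179.9, 0.3, 139.6]
force: [-0.1, -0.0, -0.3]
grip_width: 0.0872
grasp_force: 0.0
```

Run:
```python
from h import *
im,d=cam('wrist','w2');P=wp(d);o=env.get_obs();print(o['time_s'],o['qpos'].round(1),o['tool_pos'],o['tool_rot'])
Y=rect(P,im)&(d>0)&(P[...,2]<.06)
q=P[Y];print(len(q),q.mean(0),q[:,2].std(),cv2.minAreaRect(q[:,:2].astype(np.float32)))
```

```text
13.4 [ 45.1   5.4 -48.5 102.6   4.3  73.8  45.1] [ 0.51279566 -0.01481834  0.22206402] [1.79970917e+02 1.29802882e-01 1.39614433e+02]
1859 [0.49156361 0.00138169 0.02275733] 0.002108594633348127 ((0.49961304664611816, -0.005722522735595703), (0.033671848475933075, 0.10293952375650406), 50.07636260986328)
```

View pics/w2.png

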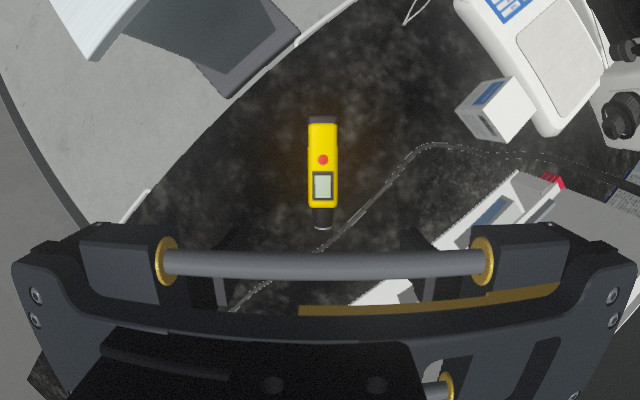

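The wrist view shows the thermometer flat, display up, at columns 308–338, with the box untouched at (495,108). I'll go over the lid clear of the analyser, passing slightly beyond the knob so the wrist camera can see it.

Call:
{"fn": "jog_arm", "kwargs": {
  "motion": [
    [[-0.3, -0.4, -0.1, 0, 0, 0, 0], [-0.6, -0.82, -0.1, 0, 0, 0, 0], [-0.6, -0.82, -0.1, 0, 0, 0, 0]]
  ]
}}

```text
time_s: 13.7
tool_pos: [0.5025, -0.1243, 0.229]
tool_rot: [-179.8, -0.1, 139.0]
force: [0.1, 0.5, -0.3]
grip_width: 0.087
grasp_force: 0.0
```

Call:
{"fn": "jog_arm", "kwargs": {
  "motion": [
    [[-0.3, -0.4, -0.1, 0, 0, 0, 0], [-0.6, -0.82, -0.1, 0, 0, 0, 0], [-0.6, -0.82, -0.1, 0, 0, 0, 0]]
  ]
}}

```text
time_s: 14.0
tool_pos: [0.4943, -0.2257, 0.2387]
tool_rot: [-179.8, -0.1, 139.0]
force: [-0.4, 0.4, -0.6]
grip_width: 0.0869
grasp_force: 0.0
```

Call:
{"fn": "jog_arm", "kwargs": {
  "motion": [
    [[-0.3, -0.4, -0.1, 0, 0, 0, 0], [-0.6, -0.82, -0.1, 0, 0, 0, 0], [-0.6, -0.82, -0.1, 0, 0, 0, 0]]
  ]
}}

```text
time_s: 14.3
tool_pos: [0.4861, -0.3269, 0.2483]
tool_rot: [-179.8, -0.2, 139.0]
force: [0.1, 0.4, 0.4]
grip_width: 0.0873
grasp_force: 0.0
```

Call:
{"fn": "jog_arm", "kwargs": {
  "motion": [
    [[-0.4, 0.15, 0, 0, 0, 0, 0], [-0.715, 0.28, 0, 0, 0, 0, 0], [-0.715, 0.28, 0, 0, 0, 0, 0]]
  ]
}}

```text
time_s: 14.6
tool_pos: [0.5646, -0.343, 0.2468]
tool_rot: [179.9, -0.3, 139.7]
force: [0.0, 0.2, -1.4]
grip_width: 0.0873
grasp_force: 0.0
```

Call:
{"fn": "jog_arm", "kwargs": {
  "motion": [
    [[-0.4, 0.15, 0, 0, 0, 0, 0], [-0.715, 0.28, 0, 0, 0, 0, 0], [-0.715, 0.28, 0, 0, 0, 0, 0], [-0.715, 0.28, 0, 0, 0, 0, 0], [-0.715, 0.28, 0, 0, 0, 0, 0]]
  ]
}}

```text
time_s: 15.1
tool_pos: [0.6341, -0.3682, 0.2509]
tool_rot: [-179.9, -0.1, 139.6]
force: [-0.4, 0.4, -0.3]
grip_width: 0.0873
grasp_force: 0.0
```

Run:
```python
from h import *
o=env.get_obs();im,d=cam('wrist','w3');P=wp(d);print(o['time_s'],o['qpos'].round(1),o['tool_pos'],o['tool_rot'])
h=cv2.cvtColor(im,cv2.COLOR_RGB2HSV)
m=(h[...,0]>100)&(h[...,0]<125)&(h[...,1]>150)&(d>0)&(P[...,2]>.16)&(P[...,2]<.21)&(abs(P[...,0]-.596)<.05)&(abs(P[...,1]+.336)<.05)
q=P[m];print(len(q),np.median(q,0),q.min(0),q.max(0))
t=q[q[:,2]>np.percentile(q[:,2],80)-.004];print(len(t),t.mean(0),cv2.minEnclosingCircle(t[:,:2].astype(np.float32)))
v,u=np.nonzero(m);print(u.min(),u.max(),v.min(),v.max())
```

```text
15.1 [ 49.2  32.4 -34.   67.   17.5  85.6  67.7] [ 0.63412456 -0.36816276  0.25091466] [-1.79944767e+02 -8.25227675e-02  1.39631063e+02]
70 [ 0.60855661 -0.34013411  0.19077466] [ 0.58858017 -0.34890255  0.18914844] [ 0.61180768 -0.32446654  0.19264496]
70 [ 0.6063511  -0.33922244  0.1907422 ] ((0.6001849174499512, -0.33668452501296997), 0.012687481939792633)
309 345 147 173
```

View pics/w3.png

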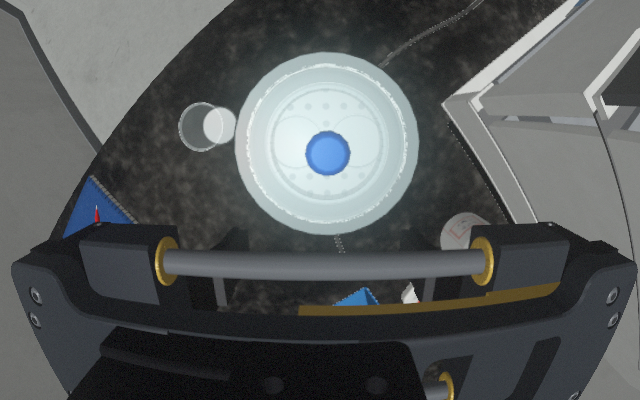

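The wrist view shows the knob centred near (328,153), the lid flange centred near (326,143), and the beaker undisturbed at (205,126). I'll convert these to positions.

Run:
```python
from h import *
z=np.load('pics/w3.npz');im=z['im'];d=z['d'];P=wp(d);h=cv2.cvtColor(im,cv2.COLOR_RGB2HSV)
m=(h[...,0]>98)&(h[...,0]<125)&(h[...,1]>90)&(d>0)&(P[...,2]>.18)&(P[...,2]<.21);m[:120]=0;m[185:]=0;m[:,:295]=0;m[:,360:]=0
q=P[m];print(len(q),q.mean(0),cv2.minEnclosingCircle(q[:,:2].astype(np.float32)))
m=(P[...,2]>.095)&(P[...,2]<.116)&(d>0);m[:30]=0;m[215:]=0;m[:,:225]=0;m[:,430:]=0
q=P[m];print(len(q),np.median(q[:,2]),cv2.minEnclosingCircle(q[:,:2].astype(np.float32)))
print(P[153,328])
```

```text
1501 [ 0.59905382 -0.33548731  0.19054319] ((0.5993740558624268, -0.33577969670295715), 0.015093780122697353)
7014 0.10610423514923949 ((0.5993442535400391, -0.3355468511581421), 0.0918351337313652)
[ 0.59921796 -0.33502933  0.19188364]
```

Call:
{"fn": "jog_arm", "kwargs": {
  "motion": [
    [[0.48, 0.017, 0, 0, 0, 0, 0], [0.48, 0.017, 0, 0, 0, 0, 0], [0.48, 0.017, 0.3, 0, 0, 0, 0], [0.48, 0.017, 0.5, 0, 0, 0, 0], [0.48, 0.017, 0.5, 0, 0, 0, 0]]
  ]
}}

```text
time_s: 15.65
tool_pos: [0.5971, -0.3361, 0.1993]
tool_rot: [-179.9, -0.2, 139.6]
force: [-0.4, 0.1, 0.3]
grip_width: 0.0872
grasp_force: 0.0
```

Call:
{"fn": "jog_arm", "kwargs": {
  "motion": [
    [[0, 0, 0.13, 0, 0, 0, 0], [0, 0, 0.232, 0, 0, 0, 0], [0, 0, 0.232, 0, 0, 0, 0], [0, 0, 0.232, 0, 0, 0, 0.4], [0, 0, 0.232, 0, 0, 0, 0.55]]
  ],
  "grip_force": 20
}}

```text
time_s: 16.15
tool_pos: [0.6002, -0.3364, 0.1789]
tool_rot: [180.0, 0.1, 139.6]
force: [-0.2, 0.1, -0.3]
grip_width: 0.0781
grasp_force: 0.0
```

Call:
{"fn": "jog_arm", "kwargs": {
  "motion": [
    [[0, 0, 0, 0, 0, 0, 1], [0, 0, 0, 0, 0, 0, 1], [0, 0, 0, 0, 0, 0, 1], [0, 0, 0, 0, 0, 0, 1], [0, 0, 0, 0, 0, 0, 1]]
  ]
}}

```text
time_s: 16.65
tool_pos: [0.5997, -0.3363, 0.1783]
tool_rot: [-180.0, 0.0, 139.6]
force: [0.1, -0.1, -0.7]
grip_width: 0.0387
grasp_force: 0.0
```

Call:
{"fn": "jog_arm", "kwargs": {
  "motion": [
    [[0, 0, 0, 0, 0, 0, 1], [0, 0, 0, 0, 0, 0, 1], [0, 0, 0, 0, 0, 0, 1], [0, 0, 0, 0, 0, 0, 1], [0, 0, 0, 0, 0, 0, 1]]
  ],
  "grip_force": 55
}}

```text
time_s: 17.15
tool_pos: [0.5998, -0.3362, 0.1782]
tool_rot: [180.0, 0.0, 139.6]
force: [0.8, -0.2, -0.3]
grip_width: 0.0296
grasp_force: 55.0
```

Call:
{"fn": "jog_arm", "kwargs": {
  "motion": [
    [[0, 0, -0.01, 0, 0, 0, 1], [0, 0, -0.02, 0, 0, 0, 1], [0, 0, -0.03, 0, 0, 0, 1], [0, 0, -0.03, 0, 0, 0, 1], [0, 0, -0.03, 0, 0, 0, 1]]
  ]
}}

```text
time_s: 17.65
tool_pos: [0.599, -0.3361, 0.1799]
tool_rot: [-180.0, -0.1, 139.6]
force: [0.0, 0.7, -9.9]
grip_width: 0.029
grasp_force: 55.0
```

Call:
{"fn": "jog_arm", "kwargs": {
  "motion": [
    [[0, 0, -0.01, 0, 0, 0, 1], [0, 0, -0.02, 0, 0, 0, 1], [0, 0, -0.03, 0, 0, 0, 1], [0, 0, -0.03, 0, 0, 0, 1], [0, 0, -0.03, 0, 0, 0, 1]]
  ]
}}

```text
time_s: 18.15
tool_pos: [0.5989, -0.3359, 0.1829]
tool_rot: [-180.0, -0.2, 139.6]
force: [1.5, 0.0, -19.1]
grip_width: 0.0296
grasp_force: 55.0
```

Call:
{"fn": "jog_arm", "kwargs": {
  "motion": [
    [[0, 0, -0.01, 0, 0, 0, 1], [0, 0, -0.02, 0, 0, 0, 1], [0, 0, -0.03, 0, 0, 0, 1], [0, 0, -0.03, 0, 0, 0, 1], [0, 0, -0.03, 0, 0, 0, 1]]
  ]
}}

```text
time_s: 18.65
tool_pos: [0.6012, -0.3365, 0.1916]
tool_rot: [180.0, 0.3, 139.6]
force: [-4.0, 3.1, 7.3]
grip_width: 0.0294
grasp_force: 54.9
```

Call:
{"fn": "jog_arm", "kwargs": {
  "motion": [
    [[0, 0, -0.04, 0, 0, 0, 1], [0, 0, -0.08, 0, 0, 0, 1], [0, 0, -0.12, 0, 0, 0, 1], [0, 0, -0.16, 0, 0, 0, 1], [0, 0, -0.21, 0, 0, 0, 1]]
  ]
}}

```text
time_s: 19.15
tool_pos: [0.5997, -0.3364, 0.2083]
tool_rot: [-180.0, -0.0, 139.6]
force: [0.2, 0.2, -2.0]
grip_width: 0.0291
grasp_force: 55.0
```

Call:
{"fn": "jog_arm", "kwargs": {
  "motion": [
    [[0, 0, 0, 0, 0, 0, 1], [0, 0, 0, 0, 0, 0, 1], [0, 0, 0, 0, 0, 0, 1], [0, 0, 0, 0, 0, 0, 1], [0, 0, 0, 0, 0, 0, 1]]
  ]
}}

```text
time_s: 19.65
tool_pos: [0.5996, -0.3362, 0.208]
tool_rot: [-180.0, -0.0, 139.6]
force: [0.5, 0.3, -3.6]
grip_width: 0.0291
grasp_force: 55.0
```

Run:
```python
from h import *
o=env.get_obs();im,d=cam('side','side2');print(o['time_s'],o['qpos'].round(1),o['tool_pos'],o['tool_rot'],o['force'],o['grip_width'])
z=np.load('pics/side0.npz')['im']
a=np.hstack([z[150:340,290:420],im[150:340,290:420]]);cv2.imwrite('pics/s2.png',cv2.resize(a[:,:,::-1],None,fx=3,fy=3,interpolation=cv2.INTER_CUBIC))
P=w('side',d);
m=(np.hypot(P[...,0]-.598,P[...,1]+.336)<.1)&(d>0)&(P[...,2]>.124)&(P[...,2]<.145)
q=P[m];print(len(q));
if len(q)>30:print(cv2.minEnclosingCircle(q[:,:2].astype(np.float32)))
b=q[np.hypot(q[:,0]-.598,q[:,1]+.336)>.078]
A=np.c_[b[:,:2]-[.598,-.336],np.ones(len(b))];print(len(b),np.linalg.lstsq(A,b[:,2],rcond=None)[0])
z0=np.load('pics/side0.npz');P0=w('side',z0['d']);r=np.hypot(P0[...,0]-.598,P0[...,1]+.336)
b=P0[(r>.078)&(r<.09)&(P0[...,2]>.094)&(P0[...,2]<.115)];A=np.c_[b[:,:2]-[.598,-.336],np.ones(len(b))];print('before',len(b),np.linalg.lstsq(A,b[:,2],rcond=None)[0])
```

```text
19.65 [ 51.9  27.8 -35.1  78.7  15.9  78.5  66.4] [ 0.59964927 -0.33624224  0.20800242] [-1.79993537e+02 -1.95572685e-02  1.39628631e+02] [ 0.45645648  0.3032585  -3.56410298] 0.029092778163074994
1292
((0.5991407632827759, -0.33663222193717957), 0.08915888518095016)
757 [0.0008688  0.00675491 0.13683   ]
before 975 [0.01427784 0.02979941 0.10640897]
```

View pics/s2.png

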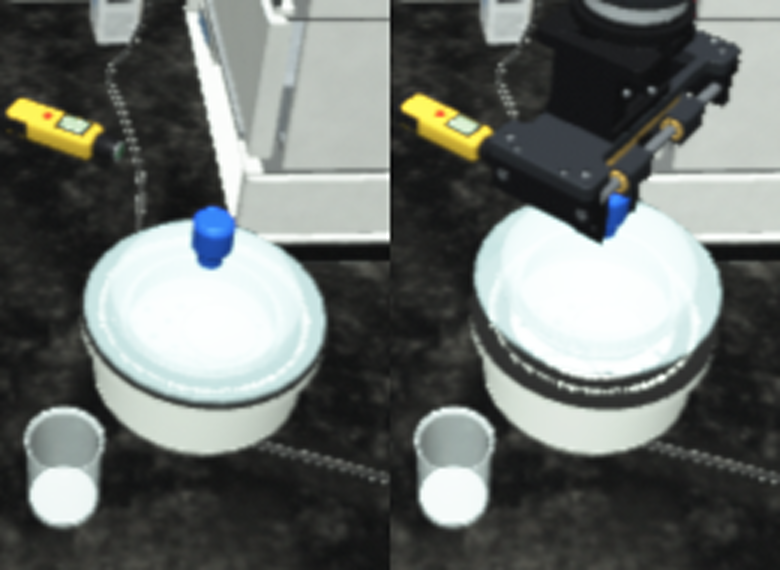

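The side view shows the lid raised about 30 mm and level over the tub. The beaker, box and thermometer are in place.

```bash
python3 -c "from cell import env; print(env.sign_off())"
```

```text
the job is handed in; nothing more can be done
None
```

I took the reading about 6 cm from the spot for 3 s, laid the thermometer back flat with its display up, and handed in at about 20 s with the lid free and held level, about 3 cm above the rim; the beaker and the white box look undisturbed.

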